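# Get the round light out from behind the cartons and restock

### The job

The round light fitting in the grey stock tray is hemmed in by two cartons and a canister: first clear these three, standing upright, onto the white board at the side; then, while they wait there, set the round light flange down into the round cut-out of the open order carton; last, put each of the three back upright on the very spot in the tray where it stood at the start, turned as it was. Topple nothing and leave the square light in the tray where it is.

Things in the scene. Friction and masses are not known exactly. Their poses are not given: they have to be found in the camera images.
- square_carton: Closed kraft carton of square footprint, 60 x 60 mm and 105 mm tall, upright, a pale tape strip across its top along its y. About 0.25 kg. Origin at the centre of its underside, z up, x and y square to its sides. It stands in the stock tray and must come back to this same spot; a quarter or half turn makes no difference.
- oblong_carton: Closed kraft carton of oblong footprint, 46 mm along its x, 80 mm along its y, 100 mm tall, upright, a pale tape strip across its top along its y. About 0.28 kg. Origin at the centre of its underside, z up. It stands in the stock tray and must come back to this same spot with its long side along the same line; a half turn makes no difference.
- round_canister: Round cardboard canister with flat steel lid, 57 mm in diameter, 110 mm tall, upright. About 0.25 kg. Origin at the centre of its underside, z up. It stands in the stock tray and must come back to this same spot; its turn makes no difference.
- round_light: Low round ceiling-light fitting: white flange 58 mm in diameter and 4 mm thick at the bottom, above it a round ribbed white and aluminium body 46 mm in diameter, total height 44 mm, about 0.15 kg. Origin at the centre of its underside, z up. It stands in the stock tray, a few mm from the three tall things that stand on its -x, +y and -y sides (in the tray's frame).
- square_light: Low square light fitting, flange 52 x 52 mm, body 42 x 42 mm, 30 mm high, in a front corner of the stock tray. Origin at the centre of its underside. Not part of the job: it stays where it is.
- stock_tray: Fixed shallow grey plastic tray, 200 mm along its x, 270 mm along its y, walls 5 mm thick and 22 mm high, floor 5 mm thick. Origin at the centre of its underside on the table, z up. Also holds a small low black driver box (22 mm high), not part of the job.
- side_board: Fixed white laminate board lying flat on the table, aluminium edges, 220 mm along its x, 250 mm along its y, 6 mm thick, bare: the side area where the three tall things wait. Origin at the centre of its underside, z up.
- order_carton: Fixed shallow open kraft carton, 152 x 152 mm outside, walls 4 mm thick and 42 mm high, two opened flaps along -x and +x. On its floor lies a white insert whose top is 16 mm above the table, with one round cut-out 70 mm in diameter in the middle, 10 mm deep (bottom of the cut-out 6 mm above the table). Origin at the centre of the underside, on the axis of the cut-out, z up.

How it is judged:
On the way, in this order (a step that is already met when the one before it is completed fails the run):
1. both cartons and the canister stand upright on the white board, let go, the round light still in its place (x of square_carton in the frame of side_board between -0.108 and 0.108 m and y of square_carton in the frame of side_board between -0.123 and 0.123 m and z of each of square_carton, oblong_carton, round_canister in the frame of side_board below 0.016 m and angle between each of square_carton, oblong_carton, round_canister's own z axis and vertical below 0.1 rad and x of oblong_carton in the frame of side_board between -0.108 and 0.108 m and y of oblong_carton in the frame of side_board between -0.123 and 0.123 m and x of round_canister in the frame of side_board between -0.108 and 0.108 m and y of round_canister in the frame of side_board between -0.123 and 0.123 m and contact force between each of square_carton, oblong_carton, round_canister and the fingers below 0.05 N and distance of round_light from where it was at the start of the episode below 0.03 m), for 0.2 s.
2. the round light sits in the cut-out of the order carton, let go, while the three tall things wait on the board (horizontal distance between round_light and order_carton below 0.01 m and z of round_light in the frame of order_carton below 0.011 m and angle between round_light's own z axis and vertical below 0.08 rad and contact force between round_light and the fingers below 0.05 N and x of square_carton in the frame of side_board between -0.108 and 0.108 m and y of square_carton in the frame of side_board between -0.123 and 0.123 m and z of each of square_carton, oblong_carton, round_canister in the frame of side_board below 0.016 m and angle between each of square_carton, oblong_carton, round_canister's own z axis and vertical below 0.1 rad and x of oblong_carton in the frame of side_board between -0.108 and 0.108 m and y of oblong_carton in the frame of side_board between -0.123 and 0.123 m and x of round_canister in the frame of side_board between -0.108 and 0.108 m and y of round_canister in the frame of side_board between -0.123 and 0.123 m), for 0.2 s.
At the end, for the whole second after the job is handed in: Round light upright and fully down in the cut-out (within 10 mm of its centre); both cartons and the canister upright within 15 mm of their starting spots, cartons square to the tray within 0.25 rad; square light within 20 mm of its start; all let go and at rest (horizontal distance between round_light and order_carton below 0.01 m and z of round_light in the frame of order_carton below 0.011 m and angle between each of round_light, square_carton, oblong_carton, round_canister's own z axis and vertical below 0.08 rad and linear speed of each of round_light, square_carton, oblong_carton, round_canister below 0.03 m/s and angular speed of each of round_light, square_carton, oblong_carton, round_canister below 0.3 rad/s and contact force between each of round_light, square_carton, oblong_carton, round_canister and the fingers below 0.05 N and distance of square_light from where it was at the start of the episode below 0.02 m and distance of each of square_carton, oblong_carton, round_canister from where it was at the start of the episode below 0.015 m and angle between the x axis of oblong_carton and the x axis of stock_tray, either way round below 0.25 rad and (angle between the x axis of square_carton and the x axis of stock_tray, either way round below 0.25 rad or angle between the x axis of square_carton and the y axis of stock_tray, either way round below 0.25 rad)); the robot touches nothing.
It fails at once if one of the tall things or the round light is toppled (tilted more than 0.6 rad) (angle between any of square_carton, oblong_carton, round_canister, round_light's own z axis and vertical above 0.6 rad).
It fails at once if the square light is moved more than 25 mm (distance of square_light from where it was at the start of the episode above 0.025 m).
It also fails if it takes over 147 s, if anything falls off the work surface, if the arm or the gripper's body presses on something with over 40 N, if the wrist force passes 120 N, or if a joint passes its speed limit or range.

### The arm

A 6-joint arm with a two-finger parallel gripper is mounted at the origin on the work surface. World frame = base frame: x ahead of the robot, y to its left, z up, the work surface at z = 0. Lengths are in m, angles in rad, forces in N, time in s.
With the tool pointing down it reaches from about 0.375 to 0.9 m from the base axis. Payload 3.1 kg.
Tool frame: the origin (TCP) lies on the centre line of the jaws, within the pads' length; the fingertips stand 22 mm ahead of it and the grasp point (between the pads) lies 3 mm ahead of it; z points along the fingers, y is the line along which they close (so a half turn about z gives the same grasp; the last joint's range is limited). The gripper opens to 85 mm and grips with 20 to 120 N. Pads are 22 mm wide; open, the fingers measure 114 mm over their backs; the gripper's body (76 mm by 85 mm) begins 54 mm behind the grasp point. The pads swing forward as they close: fully open they stand 13 mm farther back than shut.
Start: joints at [1.133, 0.527, 1.433, -0, 1.181, -0.178], TCP at [0.16, 0.604, 0.253] pointing down, gripper open.
Joint ranges: [-3.08, 3.08], [-0.75, 2.2], [0.22, 2.44], [-1.43, 4.57], [0, 2.65], [-2.85, 2.85]. Speed limits (rad/s): [2.79, 2.79, 3.14, 3.14, 3.14, 3.14].

### API

Orientations are given as a unit quaternion [x, y, z, w].
In Python, from station import manip gives the robot as it stands.
- The arm moves only by the tool move_tool, called after ">>>" by a JSON object that holds its "method" and its "body". Schema: {"type":"object","properties":{"increments":{"type":"array","items":{"type":"array","items":{"type":"number"},"minItems":5,"maxItems":5},"minItems":1,"maxItems":20},"grip_n":{"type":"number"},"only":{"type":"string"},"quiet":{"type":"boolean"},"lines":{"type":"string"}},"required":["increments"],"additionalProperties":false}. increments is a list of rows, 1 to 20 of them, each of 5 numbers: dx, dy, dz in units of 25 mm, then a turn about the tool's z in units of 0.05 rad, then the opening from 0.0 (shut) to 1.0 (fully open); each row is the pose to reach, as a shift and turn from the pose commanded when the call began, along the tool's axes at that moment; what a row does not reach only later rows make up. A row lasts 1/10 s, in which the tool goes at most 0.05 m and 0.15 rad, less where a joint would pass 70% of its speed; a pose out of reach is approached as far as the arm can. The fingers move at their own pace and stop on an object; grip_n is the grip in N (left out, the last holds). Time passes only in rows, so rows that do not move let the fingers close. The tool returns the time, the measured TCP pose, the force, the opening and the grip force at its end. only (a regular expression) keeps the lines of the reply that match it, lines (a string "A,B") keeps lines A to B, and quiet returns only ok. Input that does not fit is refused with a message, and nothing moves.
- manip.sense(): the state, without advancing time (a new reading comes with each control period).
- manip.snapshot(name): name is "scene" or "top"; returns a dict with "pixels" (384x512x3 uint8, red, green, blue), "range_z" (384x512 float32, m along the optical axis (not along the pixel's ray), 0 where there is no reading), "fov_y" (degrees; the focal length in pixels is half the picture's height over the tangent of half this angle, whatever the lens; pixels are square), "cx", "cy" (the principal point, pixels), "R" (3x3) and "t" (3): a world point X has camera coordinates R X + t. Camera axes: x right, y down, z forward; pixel columns grow to the right and rows downward; lengths in m; the calibration is good to about 2 mm. A picture is of the moment at which its call begins.
- manip.sign_off(): hands the job in; it is judged then, once.
The state is a dict: "t": time; "q": joint angles; "qd": joint speeds; "tau": joint torques, N m; "tcp_pos": TCP position; "tool_rot": TCP orientation; "force": force on the tool from outside, world axes, zero at the start; "ft_torque": the same for the moment, N m; "finger_gap": opening from 0.0 (shut) to 1.0 (fully open); "gripper_force": force on a finger pad.
Only numpy, scipy, OpenCV 4.12 (cv2) and the standard library are available. Lean on these libraries where they do the work, as an engineer would, in place of code of your own. Each camera call takes 0.05 s, during which the arm holds its last target. There are 200 camera calls.

## Working session

There is one attempt and no reset: what is moved stays moved. The work goes in short steps, Python scripts to look and compute and a tool call to move; the robot and the scene stay as the last step left them, time stands still between calls to the robot, and variables do not carry over. Pictures are saved under pics/ and viewed, at most 14 in all, crops included, and the job is handed in when it is done.

```bash
ls; mkdir -p pics; cat > h.py <<'E'
import numpy as np, cv2
from station import manip
def shot(n,f=None):
    s=manip.snapshot(n)
    if f: cv2.imwrite('pics/'+f,s["pixels"][:,:,::-1])
    return s
def world(s):
    h,w=s["range_z"].shape; f=h/2/np.tan(np.radians(s["fov_y"])/2)
    v,u=np.mgrid[:h,:w]; z=s["range_z"]
    c=np.stack([(u-s["cx"])/f*z,(v-s["cy"])/f*z,z],-1)
    return (c-np.array(s["t"]))@np.array(s["R"]), z>0
E
python3 - <<'E'
from h import *
for n in("scene","top"):
    s=shot(n,n+"0.png"); np.savez(n+"0.npz",**s); print(n,s["fov_y"],np.round(-np.array(s["R"]).T@s["t"],3))
st=manip.sense();print(st)
E
```

```text
pics
station.py
scene 45.57665841418892 [1.383 0.749 0.813]
top 48.947081251642814 [ 0.371 -0.005  1.264]
{'t': 0.1, 'q': array([ 1.13352972e+00,  5.28379554e-01,  1.43377863e+00,  1.83047318e-05,
        1.18140472e+00, -1.78469795e-01]), 'qd': array([ 0.00097914, -0.00119598, -0.00387184,  0.0003423 ,  0.00209636,
        0.00026615]), 'tau': array([ 1.00275665e-04, -4.43302739e+01, -1.78586340e+01, -1.92485113e-04,
        3.92274073e-03,  1.60094316e-05]), 'tcp_pos': array([0.15963765, 0.60364493, 0.25242611]), 'tool_rot': array([ 1.29040992e-01,  9.91638771e-01, -9.36243467e-04, -3.06586733e-04]), 'force': array([-0.09722537, -0.02660125,  0.44210161]), 'ft_torque': array([0.03788592, 0.04766766, 0.0706277 ]), 'gripper_force': 0.0, 'finger_gap': 1.0013456360820743}
```

View pics/top0.png

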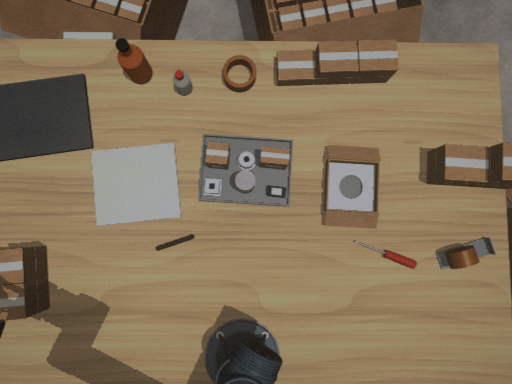

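View pics/scene0.png

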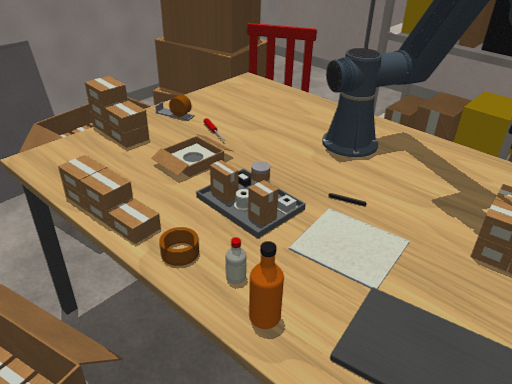

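The top view (up is +x, left is +y) shows the tray at about (247,170). The cartons are at (217,153) and (275,157), the light at (247,159) and the canister at (245,181). The board is at (136,184) and the order carton at (351,187). The scene view agrees. Next I'll measure them from depth.

```bash
cat > m.py <<'E'
from h import *
def cluster(P,m,zlo,zhi,box):
    x0,x1,y0,y1=box
    k=m&(P[...,2]>zlo)&(P[...,2]<zhi)&(P[...,0]>x0)&(P[...,0]<x1)&(P[...,1]>y0)&(P[...,1]<y1)
    n,l,st,_=cv2.connectedComponentsWithStats(k.astype(np.uint8),connectivity=4)
    for i in range(1,n):
        if st[i,4]<15: continue
        q=P[l==i]; r=cv2.minAreaRect((q[:,:2]*1000).astype(np.float32))
        v,u=np.nonzero(l==i)
        print(zlo,"n",st[i,4],"uv",u.mean().round(),v.mean().round(),"rect c",np.round(r[0],1),"size",np.round(r[1],1),"ang",round(r[2],1),"mean",np.round(q.mean(0)*1000,1))
E
python3 - <<'E'
from m import *
for n in("top","scene"):
    s=dict(np.load(n+"0.npz")); P,m=world(s); print(n)
    B=(.3,.85,-.2,.25)
    print("tall");cluster(P,m,.095,.13,B)
    print("light");cluster(P,m,.043,.053,B)
    print("tray wall");cluster(P,m,.0185,.026,B)
    print("board");cluster(P,m,.0035,.009,(.4,.8,.1,.6))
    print("order");cluster(P,m,.035,.046,(.4,.8,-.5,-.15)); cluster(P,m,.012,.018,(.4,.8,-.5,-.15)); cluster(P,m,.003,.009,(.5,.65,-.36,-.26))
    if n=="top":
        cv2.imwrite("pics/crop.png",cv2.resize(s["pixels"][120:220,190:300,::-1],None,fx=5,fy=5,interpolation=cv2.INTER_CUBIC))
E
```

```text
top
tall
0.095 n 77 uv 179.0 75.0 rect c [797.8 178.5] size [22.1 22.2] ang 88.7 mean [796.3 177.6 116.3]
0.095 n 487 uv 217.0 153.0 rect c [578.5  70.3] size [60.6 60.9] ang 84.7 mean [577.4  70.1 109.3]
0.095 n 476 uv 275.0 155.0 rect c [573.1 -90.6] size [80.2 46.4] ang 84.8 mean [572.5 -90.4 104.8]
0.095 n 334 uv 245.0 180.0 rect c [501.7  -8.2] size [54.8 52.3] ang 0.3 mean [501.4  -7.5 114.6]
light
0.043 n 231 uv 240.0 78.0 rect c [816.9  10.7] size [64.8 98.1] ang 0.6 mean [812.    9.6  47.8]
0.043 n 16 uv 302.0 72.0 rect c [ 833.6 -173.9] size [ 5.1 27.1] ang 75.4 mean [ 832.2 -173.8   51.3]
0.043 n 39 uv 288.0 79.0 rect c [ 816.2 -134.5] size [17.9 56.6] ang 2.2 mean [ 811.6 -134.5   49.6]
0.043 n 187 uv 247.0 159.0 rect c [571.9 -10.9] size [43.8 44.9] ang 89.5 mean [571.  -11.1  48.3]
tray wall
0.0185 n 32 uv 220.0 135.0 rect c [645.8  68.5] size [53.9  6.3] ang 86.0 mean [646.4  69.3  21.4]
0.0185 n 15 uv 203.0 140.0 rect c [631.  117.4] size [25.5  3.6] ang 1.1 mean [631.1 117.4  22.5]
0.0185 n 24 uv 241.0 137.0 rect c [642.7   4.1] size [38.9  4.4] ang 89.1 mean [642.5 
[... 4827 characters left out ...]
 160.0 rect c [ 593.9 -331.4] size [156.9  29.6] ang 85.1 mean [ 593.4 -328.6   40.4]
0.012 n 33 uv 194.0 150.0 rect c [ 458.6 -360.7] size [61.3 21.3] ang 48.8 mean [ 461.3 -358.9   16.6]
0.012 n 17 uv 185.0 153.0 rect c [ 501.9 -358.6] size [34.5 13.9] ang 49.6 mean [ 500.2 -362.1   16. ]
0.012 n 22 uv 203.0 167.0 rect c [ 515. -250.] size [53.1  6. ] ang 2.8 mean [ 515.5 -249.9   14.6]
0.012 n 23 uv 190.0 171.0 rect c [ 569.1 -260.3] size [18.3 43.5] ang 38.7 mean [ 566.1 -258.7   15.2]
0.003 n 20 uv 187.0 159.0 rect c [ 508.  -340.3] size [23.3 23.4] ang 54.2 mean [ 510.4 -338.4    7.2]
0.003 n 15 uv 177.0 177.0 rect c [ 606.3 -277.5] size [15.1 26.6] ang 80.0 mean [ 608.1 -276.     4.5]
```

View pics/crop.png

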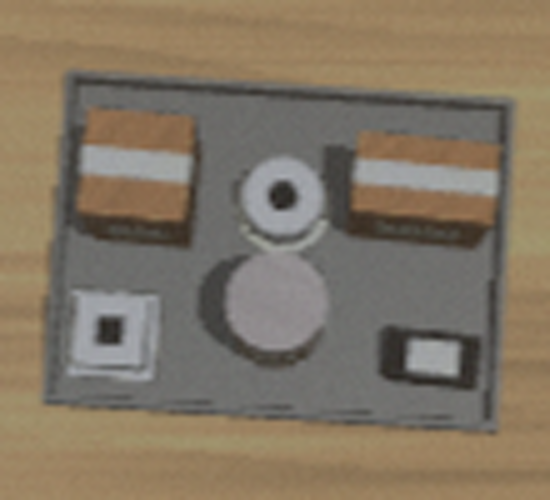

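The crop shows the tray, with yaw around -4°: square carton (137,160), light (282,195), canister (275,302), oblong carton (427,178), square light (112,328). The plan is to shift all three by the same world offset, (-10, +325) mm, onto the board. The order is square, oblong, canister.

```bash
cat > to.py <<'E'
import sys; from h import *
from scipy.spatial.transform import Rotation as R
# args x y z [yaw of closing axis]; prints tool-axis shift and turn
a=list(map(float,sys.argv[1:])); s=manip.sense(); M=R.from_quat(s["tool_rot"]).as_matrix()
yaw=np.arctan2(M[1,1],M[0,1]); d=M.T@(np.array(a[:3])-s["tcp_pos"])
t=0
if len(a)>3: t=-((a[3]-yaw+np.pi/2)%np.pi-np.pi/2)
print("t",round(s["t"],2),"tcp",s["tcp_pos"].round(4),"yaw",yaw.round(3),"q6",s["q"][5].round(2),"shift",d.round(4),"turn",round(t,3),"tilt",M[:,2].round(3))
E
python3 to.py 0.5785 0.0703 0.22 1.501
```

```text
t 0.1 tcp [0.1596 0.6036 0.2524] yaw 1.312 q6 -0.18 shift [-0.5414 -0.4083  0.033 ] turn -0.189 tilt [-0.001 -0.002 -1.   ]
```
Straight line from (0.16,.604) to (.578,.07): closest distance to base: line... midpoint (.37,.337): 0.5 OK; min distance ~? direction (.616,-.787); perpendicular distance = |.16*.787... | = |x*dy - y*dx| = .16*(-.787) - .604*.616 = -.126-.372=.498. fine.

Careful with the scale: shifts go in units of 25 mm and turns go in units of 0.05 rad. That gives: -0.16 m is -6.4, -0.5414 m is -21.656, -0.189 rad is -3.78.

>>> {"method": "move_tool", "body": {"increments": [[-1.6,-1.2,0,-1,1],[-3.2,-2.4,0,-2,1],[-4.8,-3.6,0,-3,1],[-6.4,-4.8,0,-3.78,1],[-8,-6,0.4,-3.78,1],[-9.6,-7.2,0.8,-3.78,1],[-11.2,-8.4,1.2,-3.78,1],[-12.8,-9.6,1.32,-3.78,1],[-14.4,-10.8,1.32,-3.78,1],[-16,-12,1.32,-3.78,1],[-17.6,-13.2,1.32,-3.78,1],[-19.2,-14.4,1.32,-3.78,1],[-20.4,-15.4,1.32,-3.78,1],[-21.2,-16,1.32,-3.78,1],[-21.656,-16.332,1.32,-3.78,1],[-21.656,-16.332,1.32,-3.78,1],[-21.656,-16.332,1.32,-3.78,1]], "grip_n": 40}}

```text
t: 1.8
tcp_pos: [0.5776, 0.0718, 0.2199]
tool_rot: [0.035, 0.999, 0.0, -0.001]
force: [-0.5, -0.0, 0.2]
finger_gap: 1.0
gripper_force: 0.0
```

```bash
python3 to.py 0.5785 0.0703 0.08 1.501
```

```text
t 1.8 tcp [0.5776 0.0718 0.2199] yaw 1.501 q6 -1.57 shift [-0.0013 -0.0015  0.1399] turn 0.0 tilt [-0.002  0.001 -1.   ]
```

To row units: 0.14 m is 5.6, 0.13 m is 5.2.

>>> {"method": "move_tool", "body": {"increments": [[-0.04,-0.04,1.2,0,1],[-0.04,-0.04,2.4,0,1],[-0.04,-0.04,3.6,0,1],[-0.04,-0.04,4.4,0,1],[-0.04,-0.04,5.2,0,1],[-0.04,-0.04,5.6,0,1],[-0.04,-0.04,5.6,0,1],[-0.04,-0.04,5.6,0,0.5],[-0.04,-0.04,5.6,0,0.5],[-0.04,-0.04,5.6,0,0.5],[-0.04,-0.04,5.6,0,0.4],[-0.04,-0.04,5.6,0,0.3],[-0.04,-0.04,5.6,0,0.3],[-0.04,-0.04,5.6,0,0.3]], "grip_n": 40}}

```text
t: 3.2
tcp_pos: [0.5805, 0.0703, 0.0817]
tool_rot: [0.035, 0.999, 0.0, 0.001]
force: [-0.7, 2.1, 5.5]
finger_gap: 0.699
gripper_force: 43.9
```

```bash
python3 to.py 0.5685 0.3953 0.081 1.501
```

```text
t 3.2 tcp [0.5805 0.0703 0.0817] yaw 1.501 q6 -1.57 shift [0.0347 0.3234 0.0008] turn -0.0 tilt [ 0.002  0.001 -1.   ]
```

>>> {"method": "move_tool", "body": {"increments": [[0,0,-0.4,0,0.3],[0,0,-1.2,0,0.3],[0,0,-2.2,0,0.3],[0,0,-3.2,0,0.3],[0,0,-3.6,0,0.3],[0.04,0.4,-3.6,0,0.3],[0.12,1.2,-3.6,0,0.3],[0.24,2.4,-3.6,0,0.3],[0.36,3.6,-3.6,0,0.3],[0.48,4.8,-3.6,0,0.3],[0.6,6,-3.6,0,0.3],[0.72,7.2,-3.6,0,0.3],[0.84,8.4,-3.6,0,0.3],[0.96,9.6,-3.6,0,0.3],[1.08,10.8,-3.6,0,0.3],[1.2,11.8,-3.6,0,0.3],[1.28,12.52,-3.6,0,0.3],[1.304,12.94,-3.6,0,0.3],[1.304,12.94,-3.6,0,0.3],[1.304,12.94,-3.6,0,0.3]]}}

```text
t: 5.2
tcp_pos: [0.5695, 0.394, 0.1697]
tool_rot: [0.035, 0.999, -0.001, -0.001]
force: [-0.5, 0.1, -1.7]
finger_gap: 0.701
gripper_force: 43.6
```

```bash
python3 to.py 0.5685 0.3953 0.081 1.501;python3 - <<'E'
from h import *
shot("top","a1.png");s=shot("scene");cv2.imwrite("pics/a1.png",cv2.resize(s["pixels"][100:340,170:490,::-1],None,fx=2,fy=2))
E
```

```text
t 5.2 tcp [0.5695 0.394  0.1697] yaw 1.501 q6 -1.06 shift [0.001  0.0014 0.0887] turn -0.0 tilt [-0.001 -0.001 -1.   ]
```

View pics/a1.png

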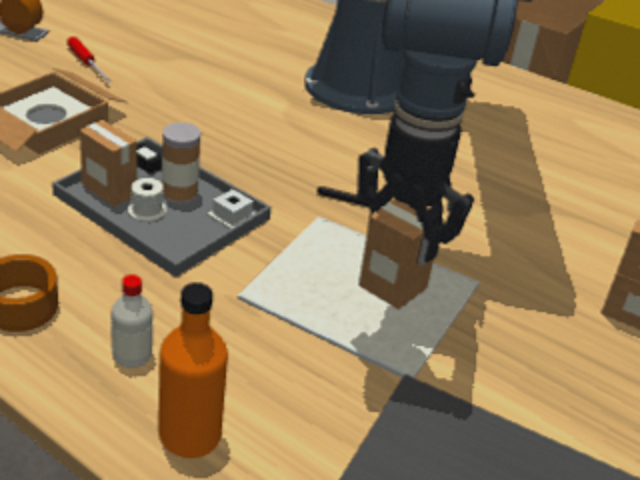

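The carton (395,260) hangs upright over the board. I'll lower it, release and go up.

To row units: 0.088 m is 3.52, 0.086 m is 3.44.

>>> {"method": "move_tool", "body": {"increments": [[0,0,0.8,0,0.3],[0,0,1.8,0,0.3],[0,0,2.6,0,0.3],[0,0,3.2,0,0.3],[0,0,3.44,0,0.3],[0,0,3.52,0,0.3],[0,0,3.52,0,0.3],[0,0,3.52,0,0.3]]}}

```text
t: 6.1
tcp_pos: [0.5706, 0.3951, 0.0832]
tool_rot: [0.035, 0.999, 0.001, 0.001]
force: [0.2, 0.4, -1.8]
finger_gap: 0.698
gripper_force: 43.3
```

>>> {"method": "move_tool", "body": {"increments": [[0,0,0,0,0.8],[0,0,0,0,1],[0,0,0,0,1],[0,0,0,0,1],[0,0,-0.8,0,1],[0,0,-2,0,1],[0,0,-3.6,0,1],[0,0,-4.8,0,1],[0,0,-4.8,0,1]]}}

```text
t: 7.0
tcp_pos: [0.5728, 0.3964, 0.2085]
tool_rot: [0.035, 0.999, 0.003, 0.005]
force: [0.8, 0.1, 0.5]
finger_gap: 1.0
gripper_force: 0.0
```

```bash
python3 to.py 0.5731 -0.0906 0.2 -0.07
```

```text
t 7.0 tcp [0.5728 0.3964 0.2085] yaw 1.501 q6 -1.06 shift [-0.0341 -0.4859  0.006 ] turn -1.57 tilt [ 0.011  0.005 -1.   ]
```

To row units: -0.15 m is -6, -0.07 m is -2.8, 1.571 rad is 31.42.

>>> {"method": "move_tool", "body": {"increments": [[-0.08,-1.2,0,2.8,1],[-0.2,-2.8,0,5.6,1],[-0.32,-4.4,0,8.4,1],[-0.44,-6,0,11.2,1],[-0.56,-7.6,0,14,1],[-0.68,-9.2,0,16.8,1],[-0.8,-10.8,0,19.6,1],[-0.92,-12.4,0,22.4,1],[-1.04,-14,0,25.2,1],[-1.12,-15.6,0,28,1],[-1.24,-17.2,0,30,1],[-1.32,-18.4,0,31.42,1],[-1.364,-19.12,0,31.42,1],[-1.364,-19.436,0,31.42,1],[-1.364,-19.436,0,31.42,1],[-1.364,-19.436,0,31.42,1]]}}

```text
t: 8.6
tcp_pos: [0.5695, -0.0914, 0.2019]
tool_rot: [0.731, 0.682, -0.0, -0.001]
force: [0.6, 0.6, -0.1]
finger_gap: 1.002
gripper_force: 0.0
```

```bash
python3 to.py 0.5731 -0.0906 0.08 -0.07
```

```text
t 8.6 tcp [ 0.5695 -0.0914  0.2019] yaw -0.07 q6 -0.28 shift [0.0009 0.0037 0.1219] turn 0.0 tilt [-0.001  0.001 -1.   ]
```

>>> {"method": "move_tool", "body": {"increments": [[0.04,0.16,1.2,0,1],[0.04,0.16,2.4,0,1],[0.04,0.16,3.6,0,1],[0.04,0.16,4.4,0,1],[0.04,0.16,4.8,0,1],[0.04,0.16,4.8,0,1],[0.04,0.16,4.8,0,1],[0.04,0.16,4.8,0,0.5],[0.04,0.16,4.8,0,0.4],[0.04,0.16,4.8,0,0.3],[0.04,0.16,4.8,0,0.1],[0.04,0.16,4.8,0,0.1],[0.04,0.16,4.8,0,0.1],[0.04,0.16,4.8,0,0.1],[0.04,0.16,4.8,0,0.1]], "grip_n": 40}}

```text
t: 10.1
tcp_pos: [0.5744, -0.0918, 0.0834]
tool_rot: [0.731, 0.682, 0.0, 0.001]
force: [-0.7, 0.5, 5.8]
finger_gap: 0.536
gripper_force: 41.8
```

```bash
python3 to.py 0.5631 0.2344 0.081 -0.07
```

```text
t 10.1 tcp [ 0.5744 -0.0918  0.0834] yaw -0.07 q6 -0.28 shift [ 0.3246 -0.0342  0.0022] turn -0.0 tilt [ 0.002 -0.001 -1.   ]
```

To row units: 0.3235 m is 12.94, -0.0327 m is -1.308.

>>> {"method": "move_tool", "body": {"increments": [[0,0,-0.4,0,0.1],[0,0,-1.2,0,0.1],[0,0,-2.2,0,0.1],[0,0,-3.2,0,0.1],[0,0,-3.6,0,0.1],[0.4,-0.04,-3.6,0,0.1],[1.2,-0.12,-3.6,0,0.1],[2.4,-0.24,-3.6,0,0.1],[3.6,-0.36,-3.6,0,0.1],[4.8,-0.48,-3.6,0,0.1],[6,-0.6,-3.6,0,0.1],[7.2,-0.72,-3.6,0,0.1],[8.4,-0.84,-3.6,0,0.1],[9.6,-0.96,-3.6,0,0.1],[10.8,-1.08,-3.6,0,0.1],[11.8,-1.2,-3.6,0,0.1],[12.52,-1.28,-3.6,0,0.1],[12.94,-1.308,-3.6,0,0.1],[12.94,-1.308,-3.6,0,0.1],[12.94,-1.308,-3.6,0,0.1]]}}

```text
t: 12.1
tcp_pos: [0.5633, 0.233, 0.1714]
tool_rot: [0.731, 0.682, -0.001, -0.0]
force: [-0.1, -0.2, -4.1]
finger_gap: 0.536
gripper_force: 41.7
```

>>> {"method": "move_tool", "body": {"increments": [[0,0,0.8,0,0.1],[0,0,1.8,0,0.1],[0,0,2.6,0,0.1],[0,0,3.2,0,0.1],[0,0,3.44,0,0.1],[0,0,3.54,0,0.1],[0,0,3.54,0,0.1],[0,0,3.54,0,0.1]]}}

```text
t: 12.9
tcp_pos: [0.5648, 0.2333, 0.0845]
tool_rot: [0.732, 0.682, 0.001, 0.001]
force: [0.6, 0.5, -3.4]
finger_gap: 0.535
gripper_force: 41.7
```

>>> {"method": "move_tool", "body": {"increments": [[0,0,0,0,0.6],[0,0,0,0,0.8],[0,0,0,0,1],[0,0,0,0,1],[0,0,0,0,1],[0,0,-0.8,0,1],[0,0,-2,0,1],[0,0,-3.6,0,1],[0,0,-4.8,0,1],[0,0,-4.8,0,1]]}}

```text
t: 13.9
tcp_pos: [0.567, 0.2342, 0.2088]
tool_rot: [0.731, 0.682, 0.005, 0.003]
force: [1.2, 0.2, 1.1]
finger_gap: 0.999
gripper_force: 0.0
```

```bash
python3 to.py 0.5017 -0.0082 0.205 1.501
python3 - <<'E'
from h import *
s=shot("scene");cv2.imwrite("pics/a2.png",cv2.resize(s["pixels"][100:340,170:490,::-1],None,fx=2,fy=2))
E
```

```text
t 13.9 tcp [0.567  0.2342 0.2088] yaw -0.07 q6 0.28 shift [-0.2464 -0.0482  0.0026] turn -1.571 tilt [ 0.01   0.002 -1.   ]
```

View pics/a2.png

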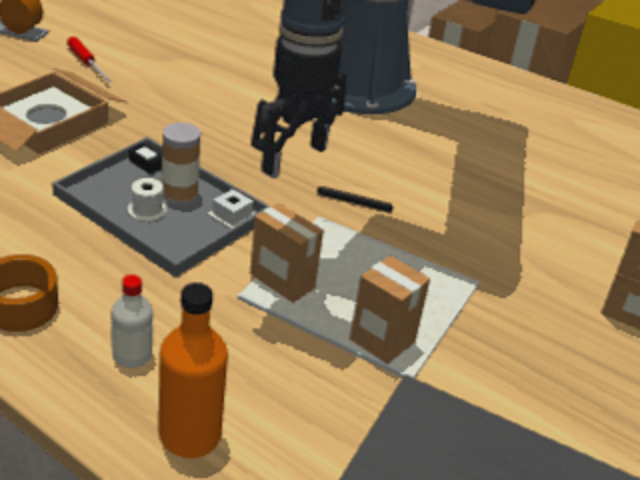

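Both cartons stand upright on the board, at (287,250) and (390,310). The canister is next, keeping the same wrist angle.

To row units: -0.07 m is -2.8, -0.2464 m is -9.856.

>>> {"method": "move_tool", "body": {"increments": [[-1.2,-0.24,0,0,1],[-2.8,-0.56,0,0,1],[-4.4,-0.88,0,0,1],[-6,-1.2,0,0,1],[-7.6,-1.48,0,0,1],[-8.8,-1.72,0,0,1],[-9.6,-1.88,0,0,1],[-9.856,-1.928,0,0,1],[-9.856,-1.928,0,0,1],[-9.856,-1.928,0,0,1],[-9.856,-1.928,0,0,1]]}}

```text
t: 15.05
tcp_pos: [0.4987, -0.0079, 0.2035]
tool_rot: [0.731, 0.682, -0.0, -0.0]
force: [-0.4, -0.1, 0.1]
finger_gap: 1.0
gripper_force: 0.0
```

```bash
python3 to.py 0.5017 -0.0082 0.086
```

```text
t 15.05 tcp [ 0.4987 -0.0079  0.2035] yaw -0.069 q6 -0.17 shift [-1.000e-04  3.000e-03  1.175e-01] turn 0 tilt [-0.  0. -1.]
```

To row units: 0.117 m is 4.68, 0.11 m is 4.4.

>>> {"method": "move_tool", "body": {"increments": [[0,0.12,1.2,0,1],[0,0.12,2.4,0,1],[0,0.12,3.6,0,1],[0,0.12,4.4,0,1],[0,0.12,4.68,0,1],[0,0.12,4.68,0,1],[0,0.12,4.68,0,1],[0,0.12,4.68,0,0.6],[0,0.12,4.68,0,0.5],[0,0.12,4.68,0,0.4],[0,0.12,4.68,0,0.3],[0,0.12,4.68,0,0.3],[0,0.12,4.68,0,0.3],[0,0.12,4.68,0,0.3]], "grip_n": 40}}

```text
t: 16.45
tcp_pos: [0.5027, -0.0094, 0.088]
tool_rot: [0.732, 0.682, 0.001, 0.001]
force: [0.3, 0.7, 6.0]
finger_gap: 0.654
gripper_force: 41.6
```

>>> {"method": "move_tool", "body": {"increments": [[0,0,-0.4,0,0.2],[0,0,-1.2,0,0.2],[0,0,-2.2,0,0.2],[0,0,-3.2,0,0.2],[0,0,-3.6,0,0.2],[0.4,-0.04,-3.6,0,0.2],[1.2,-0.12,-3.6,0,0.2],[2.4,-0.24,-3.6,0,0.2],[3.6,-0.36,-3.6,0,0.2],[4.8,-0.48,-3.6,0,0.2],[6,-0.6,-3.6,0,0.2],[7.2,-0.72,-3.6,0,0.2],[8.4,-0.84,-3.6,0,0.2],[9.6,-0.96,-3.6,0,0.2],[10.8,-1.08,-3.6,0,0.2],[11.8,-1.2,-3.6,0,0.2],[12.52,-1.28,-3.6,0,0.2],[12.94,-1.308,-3.6,0,0.2],[12.94,-1.308,-3.6,0,0.2],[12.94,-1.308,-3.6,0,0.2]]}}

```text
t: 18.45
tcp_pos: [0.4909, 0.3153, 0.1759]
tool_rot: [0.731, 0.682, -0.001, -0.0]
force: [-0.1, -0.3, -2.5]
finger_gap: 0.646
gripper_force: 43.3
```

```bash
python3 to.py 0.4917 0.3168 0.086
```

```text
t 18.45 tcp [0.4909 0.3153 0.1759] yaw -0.07 q6 0.45 shift [0.0017 0.0009 0.0899] turn 0 tilt [-0.002 -0.001 -1.   ]
```

>>> {"method": "move_tool", "body": {"increments": [[0,0,0.8,0,0.2],[0,0,1.8,0,0.2],[0,0,2.6,0,0.2],[0,0,3.2,0,0.2],[0,0,3.44,0,0.2],[0,0,3.54,0,0.2],[0,0,3.54,0,0.2],[0,0,3.54,0,0.2]]}}

```text
t: 19.25
tcp_pos: [0.492, 0.3152, 0.089]
tool_rot: [0.732, 0.682, 0.0, 0.0]
force: [-0.2, -1.1, 0.6]
finger_gap: 0.649
gripper_force: 43.3
```

>>> {"method": "move_tool", "body": {"increments": [[0,0,0,0,0.7],[0,0,0,0,0.85],[0,0,0,0,1],[0,0,0,0,1],[0,0,0,0,1],[0,0,-0.8,0,1],[0,0,-2,0,1],[0,0,-3.6,0,1],[0,0,-4.8,0,1],[0,0,-4.8,0,1],[0,0,-4.8,0,1]]}}

```text
t: 20.35
tcp_pos: [0.4917, 0.3159, 0.2089]
tool_rot: [0.731, 0.682, 0.001, 0.0]
force: [0.2, 0.3, 0.2]
finger_gap: 0.999
gripper_force: 0.0
```

```bash
python3 to.py 0.5715 -0.0108 0.205
python3 - <<'E'
from m import *
s=shot("scene");cv2.imwrite("pics/a3.png",cv2.resize(s["pixels"][100:340,170:490,::-1],None,fx=2,fy=2))
P,k=world(s);cluster(P,k,.095,.13,(.35,.7,.15,.5));cluster(P,k,.043,.053,(.5,.65,-.1,.05))
E
```

```text
t 20.35 tcp [0.4917 0.3159 0.2089] yaw -0.07 q6 0.45 shift [-0.3203  0.1024  0.0038] turn 0 tilt [ 0.001  0.    -1.   ]
0.095 n 457 uv 314.0 213.0 rect c [566.9 234. ] size [82.5 49.8] ang 85.9 mean [571.1 237.3 106. ]
0.095 n 373 uv 356.0 212.0 rect c [494.8 317.5] size [56.3 54.7] ang 6.1 mean [501.7 320.8 113.2]
0.095 n 589 uv 367.0 241.0 rect c [571.6 394.5] size [61.8 63.3] ang 84.8 mean [577.7 397.4 109.9]
0.043 n 128 uv 243.0 194.0 rect c [574.8 -11.7] size [48.9 43.2] ang 53.0 mean [576.2  -9.   50. ]
```

View pics/a3.png

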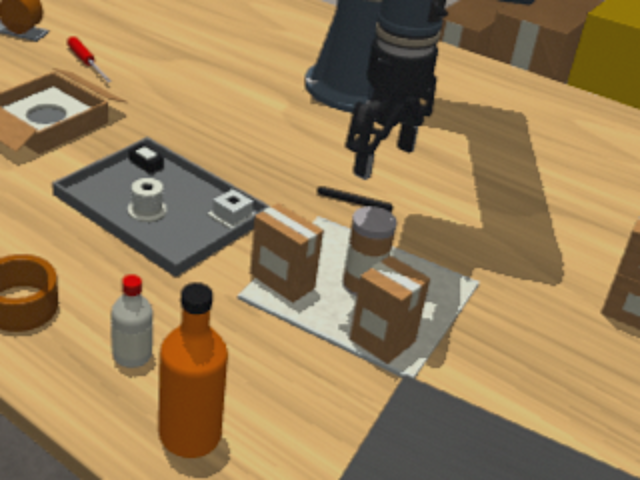

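All three stand upright on the board, at (287,250), (370,245) and (390,310), and the light is untouched at (147,200). Next I'll move over the light and refine the cut-out position.

>>> {"method": "move_tool", "body": {"increments": [[-1.2,0.4,0,0,1],[-2.8,0.88,0,0,1],[-4.4,1.4,0,0,1],[-6,1.92,0,0,1],[-7.6,2.44,0,0,1],[-9.2,2.96,0,0,1],[-10.8,3.44,0,0,1],[-12,3.84,0,0,1],[-12.6,4.04,0,0,1],[-12.812,4.096,0,0,1],[-12.812,4.096,0,0,1],[-12.812,4.096,0,0,1],[-12.812,4.096,0,0,1]]}}

```text
t: 21.7
tcp_pos: [0.5708, -0.0093, 0.2082]
tool_rot: [0.731, 0.683, -0.0, -0.0]
force: [-0.2, -0.6, -0.4]
finger_gap: 0.999
gripper_force: 0.0
```

```bash
python3 to.py 0.5715 -0.0108 0.041
python3 - <<'E'
from m import *
for n in("top",):
    s=dict(np.load(n+"0.npz")); P,m=world(s)
    cluster(P,m,.002,.011,(.45,.55,-.38,-.27))
    g=s["pixels"].astype(int).mean(-1)
    # cut-out by darkness amid white insert
    k=(P[...,0]>.44)&(P[...,0]<.55)&(P[...,1]>-.385)&(P[...,1]<-.27)
    print(np.percentile(g[k],[5,25,50,75,95]))
    d=k&(g<(np.percentile(g[k],5)+np.percentile(g[k],75))/2)
    l=cv2.findContours(d.astype(np.uint8),0,1)[0]; c=max(l,key=cv2.contourArea); e=cv2.fitEllipse(c); print(e)
    u,v=e[0]; f=192/np.tan(np.radians(s["fov_y"])/2); r=np.array([(u-s["cx"])/f,(v-s["cy"])/f,1])@s["R"]; C=-np.array(s["R"]).T@s["t"]
    for z in(.016,.006): print(C+r*(z-C[2])/r[2])
    cv2.imwrite("pics/oc.png",cv2.resize(s["pixels"][140:235,315:390,::-1],None,fx=6,fy=6,interpolation=cv2.INTER_CUBIC))
E
```

```text
t 21.7 tcp [ 0.5708 -0.0093  0.2082] yaw -0.068 q6 -0.14 shift [-0.0016  0.0009  0.1672] turn 0 tilt [-0.001  0.001 -1.   ]
0.002 n 378 uv 351.0 186.0 rect c [ 497.1 -325. ] size [66.7 67.7] ang 3.4 mean [ 496.2 -324.9    6.3]
[107.33333333 112.         162.33333333 163.66666667 165.33333333]
((350.66571044921875, 186.3910369873047), (22.841205596923828, 23.025388717651367), 130.46653747558594)
[ 0.49491144 -0.32232654  0.016     ]
[ 0.49590497 -0.3248661   0.006     ]
```

View pics/oc.png

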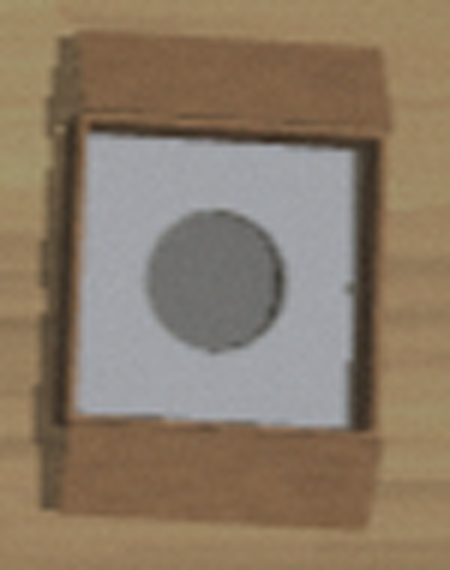

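The cut-out is at (215,281) in this crop. Averaging the fits puts its centre near (496.3, -324.5) mm. Now I'll grip the light.

To row units: 0.167 m is 6.68, 0.16 m is 6.4.

>>> {"method": "move_tool", "body": {"increments": [[-0.04,0.04,1.2,0,1],[-0.04,0.04,2.8,0,1],[-0.04,0.04,4.4,0,1],[-0.04,0.04,5.6,0,1],[-0.04,0.04,6.4,0,1],[-0.04,0.04,6.68,0,1],[-0.04,0.04,6.68,0,1],[-0.04,0.04,6.68,0,1],[-0.04,0.04,6.68,0,0.6],[-0.04,0.04,6.68,0,0.5],[-0.04,0.04,6.68,0,0.4],[-0.04,0.04,6.68,0,0.2],[-0.04,0.04,6.68,0,0.2],[-0.04,0.04,6.68,0,0.2],[-0.04,0.04,6.68,0,0.2],[-0.04,0.04,6.68,0,0.2]], "grip_n": 40}}

```text
t: 23.3
tcp_pos: [0.5729, -0.0121, 0.0425]
tool_rot: [0.731, 0.682, 0.0, 0.001]
force: [-1.3, 0.5, 5.7]
finger_gap: 0.527
gripper_force: 40.9
```

>>> {"method": "move_tool", "body": {"increments": [[0,0,-0.4,0,0.2],[0,0,-1.2,0,0.2],[0,0,-2.2,0,0.2],[0,0,-3.2,0,0.2],[0,0,-3.6,0,0.2],[0,0,-3.6,0,0.2],[0,0,-3.6,0,0.2]]}}

```text
t: 24.0
tcp_pos: [0.5717, -0.0118, 0.1308]
tool_rot: [0.731, 0.682, -0.0, -0.0]
force: [-1.0, -0.3, -2.0]
finger_gap: 0.524
gripper_force: 41.1
```

```bash
python3 to.py 0.4963 -0.3245 0.131
python3 - <<'E'
from m import *
s=shot("scene");cv2.imwrite("pics/a4.png",cv2.resize(s["pixels"][100:250,150:350,::-1],None,fx=3,fy=3))
E
```

```text
t 24.0 tcp [ 0.5717 -0.0118  0.1308] yaw -0.07 q6 -0.15 shift [-3.172e-01 -5.340e-02 -1.000e-04] turn 0 tilt [-0.001  0.    -1.   ]
```

View pics/a4.png

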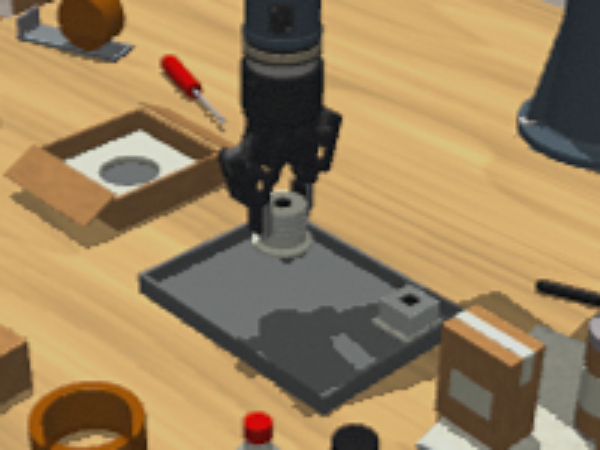

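The light is gripped and upright at (283,220) in this crop. Next it goes over the cut-out.

To row units: -0.318 m is -12.72, -0.0534 m is -2.136.

>>> {"method": "move_tool", "body": {"increments": [[-0.4,-0.08,0,0,0.2],[-1.2,-0.2,0,0,0.2],[-2.4,-0.4,0,0,0.2],[-3.6,-0.6,0,0,0.2],[-4.8,-0.8,0,0,0.2],[-6,-1,0,0,0.2],[-7.2,-1.2,0,0,0.2],[-8.4,-1.4,0,0,0.2],[-9.6,-1.6,0,0,0.2],[-10.8,-1.8,0,0,0.2],[-11.8,-2,0,0,0.2],[-12.48,-2.12,0,0,0.2],[-12.72,-2.136,0,0,0.2],[-12.72,-2.136,0,0,0.2],[-12.72,-2.136,0,0,0.2],[-12.72,-2.136,0,0,0.2]]}}

```text
t: 25.65
tcp_pos: [0.4969, -0.324, 0.1312]
tool_rot: [0.731, 0.682, 0.0, -0.001]
force: [0.3, 0.2, -2.3]
finger_gap: 0.529
gripper_force: 41.1
```

```bash
python3 to.py 0.4963 -0.3255 0.0425
python3 - <<'E'
from m import *
s=shot("scene");cv2.imwrite("pics/a5.png",cv2.resize(s["pixels"][80:200,120:280,::-1],None,fx=4,fy=4))
P,k=world(s); cluster(P,k,.128,.142,(.44,.56,-.38,-.27))
E
```

```text
t 25.65 tcp [ 0.4969 -0.324   0.1312] yaw -0.069 q6 -0.7 shift [-0.0016 -0.0005  0.0887] turn 0 tilt [-0.001  0.001 -1.   ]
0.128 n 124 uv 191.0 126.0 rect c [ 502.3 -323.4] size [50.8 59.9] ang 43.4 mean [ 503.7 -317.   137.1]
```

View pics/a5.png

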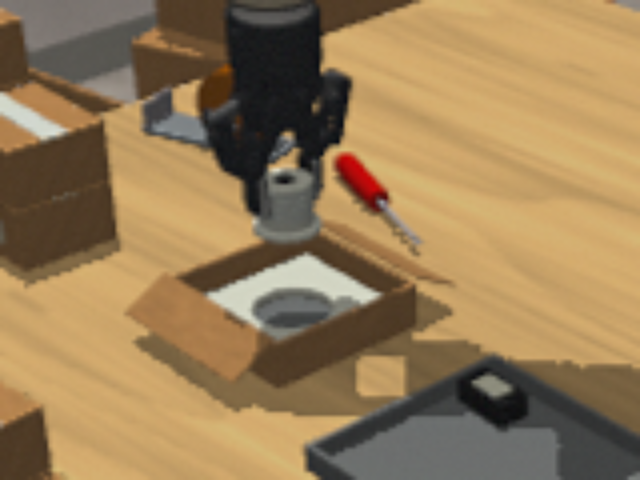

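The light (288,205) hangs over the cut-out (292,308), so I'll lower it.

>>> {"method": "move_tool", "body": {"increments": [[-0.04,0,0.8,0,0.2],[-0.04,0,1.8,0,0.2],[-0.04,0,2.6,0,0.2],[-0.04,0,3,0,0.2],[-0.04,0,3.2,0,0.2],[-0.04,0,3.36,0,0.2],[-0.04,0,3.48,0,0.2],[-0.04,0,3.54,0,0.2],[-0.04,0,3.54,0,0.2],[-0.04,0,3.54,0,0.2]]}}

```text
t: 26.7
tcp_pos: [0.4971, -0.3267, 0.0435]
tool_rot: [0.731, 0.682, 0.0, 0.001]
force: [-1.3, 0.2, 3.1]
finger_gap: 0.532
gripper_force: 41.1
```

```bash
python3 to.py 0.4963 -0.3255 0.0425
```

```text
t 26.7 tcp [ 0.4971 -0.3267  0.0435] yaw -0.07 q6 -0.7 shift [ 0.0012 -0.0009  0.001 ] turn 0 tilt [ 0.001 -0.001 -1.   ]
```

Light contact at the expected height (force +3 N, as when it rested on the tray). I'll release it.

To row units: -0.165 m is -6.6, -0.13 m is -5.2.

>>> {"method": "move_tool", "body": {"increments": [[0,0,0,0,0.65],[0,0,0,0,0.8],[0,0,0,0,0.9],[0,0,0,0,0.9],[0,0,0,0,0.9],[0,0,-0.8,0,0.9],[0,0,-2,0,0.9],[0,0,-3.6,0,1],[0,0,-5.2,0,1],[0,0,-6.6,0,1],[0,0,-6.6,0,1],[0,0,-6.6,0,1]]}}

```text
t: 27.9
tcp_pos: [0.4968, -0.3265, 0.2086]
tool_rot: [0.731, 0.682, 0.0, 0.001]
force: [-0.8, 0.2, 0.3]
finger_gap: 1.001
gripper_force: 0.0
```

```bash
python3 to.py 0.492 0.3152 0.208
python3 - <<'E'
from m import *
s=shot("scene");cv2.imwrite("pics/a6.png",cv2.resize(s["pixels"][80:200,120:280,::-1],None,fx=4,fy=4))
P,k=world(s); cluster(P,k,.046,.054,(.44,.56,-.38,-.27))
s=shot("top");P,k=world(s); cluster(P,k,.046,.054,(.44,.56,-.38,-.27))
E
```

```text
t 27.9 tcp [ 0.4968 -0.3265  0.2086] yaw -0.07 q6 -0.7 shift [ 6.398e-01 -4.970e-02 -2.000e-04] turn 0 tilt [ 0.001 -0.001 -1.   ]
0.046 n 88 uv 191.0 148.0 rect c [ 500.5 -323.4] size [46.9 44.3] ang 48.1 mean [ 501.5 -323.    50.9]
0.046 n 90 uv 352.0 183.0 rect c [ 503.  -316.4] size [21.2 44.4] ang 51.1 mean [ 501.8 -317.3   49.6]
```

View pics/a6.png

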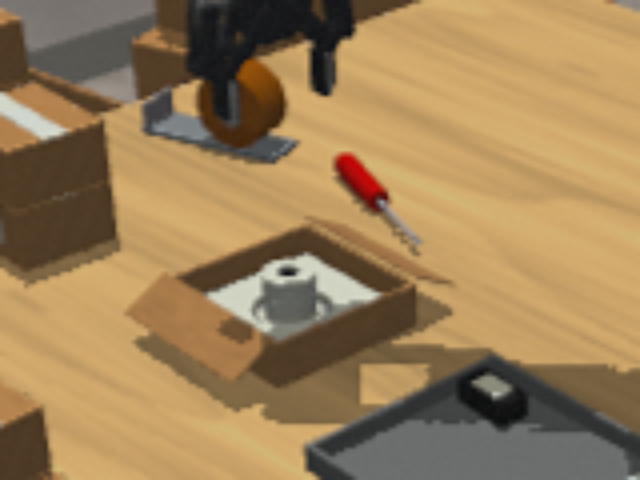

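The light sits in the cut-out (290,300) with its top at 50 mm. Now the canister goes back.

>>> {"method": "move_tool", "body": {"increments": [[1.2,-0.08,0,0,1],[2.8,-0.2,0,0,1],[4.4,-0.32,0,0,1],[6,-0.44,0,0,1],[7.6,-0.56,0,0,1],[9.2,-0.72,0,0,1],[10.8,-0.84,0,0,1],[12.4,-0.96,0,0,1],[14,-1.08,0,0,1],[15.6,-1.2,0,0,1],[17.2,-1.32,0,0,1],[18.8,-1.44,0,0,1],[20.4,-1.56,0,0,1],[22,-1.68,0,0,1],[23.6,-1.8,0,0,1],[24.8,-1.92,0,0,1],[25.4,-1.98,0,0,1],[25.6,-1.988,0,0,1],[25.6,-1.988,0,0,1],[25.6,-1.988,0,0,1]]}}

```text
t: 30.0
tcp_pos: [0.4918, 0.3141, 0.2073]
tool_rot: [0.732, 0.681, -0.001, -0.0]
force: [0.3, -0.8, -0.2]
finger_gap: 1.004
gripper_force: 0.0
```

```bash
python3 to.py 0.492 0.3152 0.087
python3 - <<'E'
from m import *
s=shot("top");P,k=world(s); cluster(P,k,.046,.054,(.44,.56,-.38,-.27))
E
```

```text
t 30.0 tcp [0.4918 0.3141 0.2073] yaw -0.071 q6 0.45 shift [0.0013 0.0002 0.1203] turn 0 tilt [-0.001 -0.001 -1.   ]
0.046 n 179 uv 355.0 185.0 rect c [ 495.8 -325.7] size [44.3 41.3] ang 89.3 mean [ 495.8 -325.3   49.9]
```

To row units: 0.001 m is 0.04, 0.119 m is 4.76.

>>> {"method": "move_tool", "body": {"increments": [[0.04,0,1.2,0,1],[0.04,0,2.4,0,1],[0.04,0,3.6,0,1],[0.04,0,4.4,0,1],[0.04,0,4.76,0,1],[0.04,0,4.76,0,1],[0.04,0,4.76,0,1],[0.04,0,4.76,0,0.6],[0.04,0,4.76,0,0.5],[0.04,0,4.76,0,0.4],[0.04,0,4.76,0,0.3],[0.04,0,4.76,0,0.2],[0.04,0,4.76,0,0.2],[0.04,0,4.76,0,0.2]], "grip_n": 40}}

```text
t: 31.45
tcp_pos: [0.4928, 0.3168, 0.0902]
tool_rot: [0.731, 0.682, 0.001, 0.0]
force: [0.3, -1.3, 6.1]
finger_gap: 0.649
gripper_force: 42.5
```

```bash
python3 to.py 0.5027 -0.0094 0.087
```

```text
t 31.45 tcp [0.4928 0.3168 0.0902] yaw -0.07 q6 0.45 shift [-0.3247  0.0326  0.003 ] turn 0 tilt [ 0.002  0.001 -1.   ]
```

>>> {"method": "move_tool", "body": {"increments": [[0,0,-0.4,0,0.2],[0,0,-1.2,0,0.2],[0,0,-2.2,0,0.2],[0,0,-3.2,0,0.2],[0,0,-3.6,0,0.2],[-0.4,0.04,-3.6,0,0.2],[-1.2,0.12,-3.6,0,0.2],[-2.4,0.24,-3.6,0,0.2],[-3.6,0.36,-3.6,0,0.2],[-4.8,0.48,-3.6,0,0.2],[-6,0.6,-3.6,0,0.2],[-7.2,0.72,-3.6,0,0.2],[-8.4,0.84,-3.6,0,0.2],[-9.6,0.96,-3.6,0,0.2],[-10.8,1.08,-3.6,0,0.2],[-11.8,1.2,-3.6,0,0.2],[-12.52,1.28,-3.6,0,0.2],[-12.94,1.308,-3.6,0,0.2],[-12.94,1.308,-3.6,0,0.2],[-12.94,1.308,-3.6,0,0.2]]}}

```text
t: 33.45
tcp_pos: [0.5012, -0.0081, 0.1782]
tool_rot: [0.732, 0.682, -0.0, -0.001]
force: [0.8, -0.3, -3.2]
finger_gap: 0.651
gripper_force: 43.2
```

```bash
python3 to.py 0.5027 -0.0094 0.087
```

```text
t 33.45 tcp [ 0.5012 -0.0081  0.1782] yaw -0.071 q6 -0.17 shift [-0.0012  0.0018  0.0912] turn 0 tilt [-0.002  0.001 -1.   ]
```

Careful with the scale: shifts go in units of 25 mm and turns go in units of 0.05 rad. That gives: 0.0905 m is 3.62, 0.087 m is 3.48.

>>> {"method": "move_tool", "body": {"increments": [[-0.04,0.04,0.8,0,0.2],[-0.04,0.04,1.8,0,0.2],[-0.04,0.04,2.6,0,0.2],[-0.04,0.04,3.2,0,0.2],[-0.04,0.04,3.48,0,0.2],[-0.04,0.04,3.62,0,0.2],[-0.04,0.04,3.62,0,0.2],[-0.04,0.04,3.62,0,0.2]]}}

```text
t: 34.25
tcp_pos: [0.5024, -0.0087, 0.0892]
tool_rot: [0.731, 0.682, -0.0, -0.0]
force: [-2.4, 2.1, 4.6]
finger_gap: 0.649
gripper_force: 43.6
```

>>> {"method": "move_tool", "body": {"increments": [[0,0,0,0,0.75],[0,0,0,0,0.9],[0,0,0,0,1],[0,0,0,0,1],[0,0,0,0,1],[0,0,-0.8,0,1],[0,0,-2,0,1],[0,0,-3.6,0,1],[0,0,-4.8,0,1],[0,0,-4.8,0,1],[0,0,-4.8,0,1]]}}

```text
t: 35.35
tcp_pos: [0.503, -0.0096, 0.2088]
tool_rot: [0.731, 0.682, 0.0, 0.001]
force: [-1.1, 0.4, -1.0]
finger_gap: 0.997
gripper_force: 0.0
```

```bash
python3 to.py 0.5648 0.2333 0.206
```

```text
t 35.35 tcp [ 0.503  -0.0096  0.2088] yaw -0.07 q6 -0.17 shift [0.2467 0.0447 0.0028] turn 0 tilt [ 0.001 -0.    -1.   ]
```

To row units: 0.2467 m is 9.868, 0.24 m is 9.6.

>>> {"method": "move_tool", "body": {"increments": [[1.2,0.24,0,0,1],[2.8,0.52,0,0,1],[4.4,0.8,0,0,1],[6,1.08,0,0,1],[7.6,1.36,0,0,1],[8.8,1.6,0,0,1],[9.6,1.748,0,0,1],[9.868,1.788,0,0,1],[9.868,1.788,0,0,1],[9.868,1.788,0,0,1],[9.868,1.788,0,0,1]]}}

```text
t: 36.45
tcp_pos: [0.5643, 0.2321, 0.2079]
tool_rot: [0.732, 0.681, -0.001, -0.0]
force: [0.5, -0.1, 0.4]
finger_gap: 1.0
gripper_force: 0.0
```

```bash
python3 to.py 0.5648 0.2333 0.082
python3 - <<'E'
from m import *
s=shot("scene");P,k=world(s); cluster(P,k,.095,.13,(.4,.65,-.15,.15));cv2.imwrite("pics/a7.png",cv2.resize(s["pixels"][100:340,170:490,::-1],None,fx=2,fy=2))
E
```

```text
t 36.45 tcp [0.5643 0.2321 0.2079] yaw -0.071 q6 0.28 shift [0.0013 0.0006 0.1259] turn 0 tilt [-0.001 -0.001 -1.   ]
0.095 n 264 uv 260.0 168.0 rect c [505.4  -7.5] size [59.3 54.9] ang 36.3 mean [510.7  -2.6 111.8]
```

View pics/a7.png

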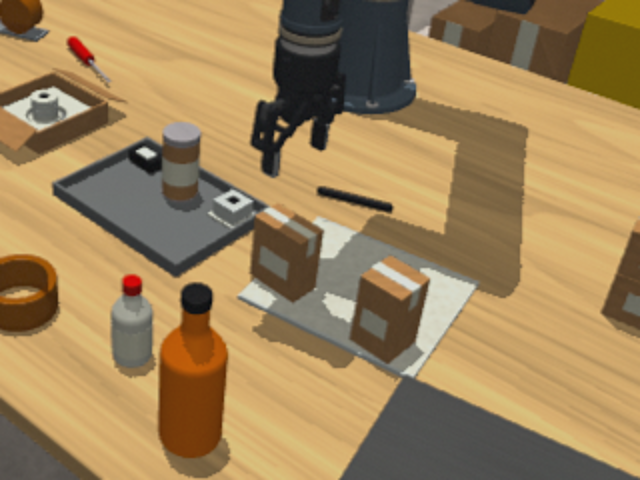

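The canister is back in the tray at (181,165), within 1 mm of its starting spot in the same view. Next is the oblong carton.

To row units: 0.125 m is 5, 0.115 m is 4.6.

>>> {"method": "move_tool", "body": {"increments": [[0.04,0,1.2,0,1],[0.04,0,2.4,0,1],[0.04,0,3.6,0,1],[0.04,0,4.6,0,1],[0.04,0,5,0,1],[0.04,0,5,0,1],[0.04,0,5,0,1],[0.04,0,5,0,0.6],[0.04,0,5,0,0.5],[0.04,0,5,0,0.4],[0.04,0,5,0,0.2],[0.04,0,5,0,0.1],[0.04,0,5,0,0.1],[0.04,0,5,0,0.1],[0.04,0,5,0,0.1]], "grip_n": 40}}

```text
t: 38.0
tcp_pos: [0.5653, 0.2346, 0.0846]
tool_rot: [0.731, 0.682, 0.001, 0.0]
force: [-1.6, 0.1, 5.4]
finger_gap: 0.534
gripper_force: 41.5
```

```bash
python3 to.py 0.5744 -0.0918 0.084
```

```text
t 38.0 tcp [0.5653 0.2346 0.0846] yaw -0.07 q6 0.28 shift [-0.3249  0.0319  0.0005] turn 0 tilt [ 0.002  0.    -1.   ]
```

>>> {"method": "move_tool", "body": {"increments": [[0,0,-0.4,0,0.1],[0,0,-1.2,0,0.1],[0,0,-2.2,0,0.1],[0,0,-3.2,0,0.1],[0,0,-3.6,0,0.1],[-0.4,0.04,-3.6,0,0.1],[-1.2,0.12,-3.6,0,0.1],[-2.4,0.24,-3.6,0,0.1],[-3.6,0.36,-3.6,0,0.1],[-4.8,0.48,-3.6,0,0.1],[-6,0.6,-3.6,0,0.1],[-7.2,0.72,-3.6,0,0.1],[-8.4,0.84,-3.6,0,0.1],[-9.6,0.96,-3.6,0,0.1],[-10.8,1.08,-3.6,0,0.1],[-11.8,1.2,-3.6,0,0.1],[-12.52,1.28,-3.6,0,0.1],[-12.94,1.308,-3.6,0,0.1],[-12.94,1.308,-3.6,0,0.1],[-12.94,1.308,-3.6,0,0.1]]}}

```text
t: 40.0
tcp_pos: [0.5743, -0.0899, 0.1729]
tool_rot: [0.731, 0.682, -0.0, -0.001]
force: [-0.4, 0.4, -3.6]
finger_gap: 0.536
gripper_force: 41.8
```

```bash
python3 to.py 0.5744 -0.0918 0.083
```

```text
t 40.0 tcp [ 0.5743 -0.0899  0.1729] yaw -0.07 q6 -0.28 shift [-0.002   0.0004  0.0899] turn 0 tilt [-0.001  0.001 -1.   ]
```

To row units: 0.0905 m is 3.62, 0.087 m is 3.48.

>>> {"method": "move_tool", "body": {"increments": [[0,0,0.8,0,0.1],[0,0,1.8,0,0.1],[0,0,2.6,0,0.1],[0,0,3.2,0,0.1],[0,0,3.48,0,0.1],[0,0,3.62,0,0.1],[0,0,3.62,0,0.1],[0,0,3.62,0,0.1]]}}

```text
t: 40.8
tcp_pos: [0.5755, -0.0902, 0.0836]
tool_rot: [0.731, 0.682, 0.001, 0.001]
force: [-0.4, 0.4, -0.8]
finger_gap: 0.534
gripper_force: 41.9
```

>>> {"method": "move_tool", "body": {"increments": [[0,0,0,0,0.65],[0,0,0,0,0.85],[0,0,0,0,1],[0,0,0,0,1],[0,0,0,0,1],[0,0,-0.8,0,1],[0,0,-2,0,1],[0,0,-3.6,0,1],[0,0,-4.8,0,1],[0,0,-4.8,0,1],[0,0,-4.8,0,1]]}}

```text
t: 41.9
tcp_pos: [0.5749, -0.0907, 0.2034]
tool_rot: [0.731, 0.682, 0.0, 0.001]
force: [0.6, -0.2, 0.1]
finger_gap: 0.999
gripper_force: 0.0
```

```bash
python3 to.py 0.5706 0.3951 0.206 1.501
```

```text
t 41.9 tcp [ 0.5749 -0.0907  0.2034] yaw -0.07 q6 -0.28 shift [ 0.4843 -0.0382 -0.0029] turn 1.571 tilt [ 0.001 -0.    -1.   ]
```

To row units: 0.07 m is 2.8, 0.4843 m is 19.372, -1.571 rad is -31.42.

>>> {"method": "move_tool", "body": {"increments": [[1.2,-0.08,0,-2.8,1],[2.8,-0.2,0,-5.6,1],[4.4,-0.32,0,-8.4,1],[6,-0.44,0,-11.2,1],[7.6,-0.56,0,-14,1],[9.2,-0.68,0,-16.8,1],[10.8,-0.8,0,-19.6,1],[12.4,-0.92,0,-22.4,1],[14,-1.04,0,-25.2,1],[15.6,-1.2,0,-28,1],[17.2,-1.36,0,-30,1],[18.4,-1.48,0,-31.42,1],[19.12,-1.528,0,-31.42,1],[19.372,-1.528,0,-31.42,1],[19.372,-1.528,0,-31.42,1],[19.372,-1.528,0,-31.42,1],[19.372,-1.528,0,-31.42,1]]}}

```text
t: 43.6
tcp_pos: [0.5709, 0.3935, 0.2027]
tool_rot: [0.036, 0.999, -0.0, -0.0]
force: [-0.3, 0.2, -0.1]
finger_gap: 0.998
gripper_force: 0.0
```

```bash
python3 to.py 0.5706 0.3951 0.082 1.501
```

```text
t 43.6 tcp [0.5709 0.3935 0.2027] yaw 1.499 q6 -1.06 shift [0.0003 0.0017 0.1207] turn -0.002 tilt [-0.001 -0.001 -1.   ]
```

To row units: 0.121 m is 4.84, 0.11 m is 4.4.

>>> {"method": "move_tool", "body": {"increments": [[0,0.04,1.2,0,1],[0,0.04,2.4,0,1],[0,0.04,3.6,0,1],[0,0.04,4.4,0,1],[0,0.04,4.84,0,1],[0,0.04,4.84,0,1],[0,0.04,4.84,0,1],[0,0.04,4.84,0,0.6],[0,0.04,4.84,0,0.5],[0,0.04,4.84,0,0.4],[0,0.04,4.84,0,0.3],[0,0.04,4.84,0,0.3],[0,0.04,4.84,0,0.3]], "grip_n": 40}}

```text
t: 44.9
tcp_pos: [0.5717, 0.3965, 0.0836]
tool_rot: [0.035, 0.999, 0.001, 0.001]
force: [-0.7, -0.6, 5.6]
finger_gap: 0.702
gripper_force: 44.0
```

```bash
python3 to.py 0.5805 0.0703 0.082
```

```text
t 44.9 tcp [0.5717 0.3965 0.0836] yaw 1.501 q6 -1.05 shift [-0.0315 -0.3248  0.0013] turn 0 tilt [ 0.003  0.001 -1.   ]
```

>>> {"method": "move_tool", "body": {"increments": [[0,0,-0.4,0,0.3],[0,0,-1.2,0,0.3],[0,0,-2.2,0,0.3],[0,0,-3.2,0,0.3],[0,0,-3.6,0,0.3],[-0.04,-0.4,-3.6,0,0.3],[-0.12,-1.2,-3.6,0,0.3],[-0.24,-2.4,-3.6,0,0.3],[-0.36,-3.6,-3.6,0,0.3],[-0.48,-4.8,-3.6,0,0.3],[-0.6,-6,-3.6,0,0.3],[-0.72,-7.2,-3.6,0,0.3],[-0.84,-8.4,-3.6,0,0.3],[-0.96,-9.6,-3.6,0,0.3],[-1.08,-10.8,-3.6,0,0.3],[-1.2,-11.8,-3.6,0,0.3],[-1.28,-12.52,-3.6,0,0.3],[-1.304,-12.94,-3.6,0,0.3],[-1.304,-12.94,-3.6,0,0.3],[-1.304,-12.94,-3.6,0,0.3]]}}

```text
t: 46.9
tcp_pos: [0.58, 0.0715, 0.1712]
tool_rot: [0.035, 0.999, 0.0, -0.001]
force: [-0.8, -0.1, -2.2]
finger_gap: 0.698
gripper_force: 43.8
```

```bash
python3 to.py 0.5805 0.0703 0.082
```

```text
t 46.9 tcp [0.58   0.0715 0.1712] yaw 1.501 q6 -1.57 shift [-0.0008 -0.0012  0.0892] turn 0 tilt [-0.002  0.001 -1.   ]
```

>>> {"method": "move_tool", "body": {"increments": [[0,-0.04,0.8,0,0.3],[0,-0.04,1.8,0,0.3],[0,-0.04,2.6,0,0.3],[0,-0.04,3.2,0,0.3],[0,-0.04,3.48,0,0.3],[0,-0.04,3.62,0,0.3],[0,-0.04,3.62,0,0.3],[0,-0.04,3.62,0,0.3]]}}

```text
t: 47.7
tcp_pos: [0.58, 0.0712, 0.0825]
tool_rot: [0.034, 0.999, 0.0, -0.0]
force: [-3.5, 0.8, 5.0]
finger_gap: 0.701
gripper_force: 44.0
```

>>> {"method": "move_tool", "body": {"increments": [[0,0,0,0,0.8],[0,0,0,0,0.95],[0,0,0,0,1],[0,0,0,0,1],[0,0,0,0,1],[0,0,-0.8,0,1],[0,0,-2,0,1],[0,0,-3.6,0,1],[0,0,-5.2,0,1],[0,1.2,-5.2,0,1],[0,2.8,-5.2,0,1],[0,4.4,-5.2,0,1],[0,6,-5.2,0,1],[0,7.6,-5.2,0,1],[0,9.2,-5.2,0,1],[0,10.8,-5.2,0,1],[0,12,-5.2,0,1],[0,12,-5.2,0,1],[0,12,-5.2,0,1]]}}

```text
t: 49.6
tcp_pos: [0.6009, 0.3698, 0.2107]
tool_rot: [0.034, 0.999, -0.001, -0.0]
force: [0.5, -0.1, -0.2]
finger_gap: 1.003
gripper_force: 0.0
```

```bash
python3 - <<'E'
from m import *
for n in("top","scene"):
    s=shot(n);P,k=world(s); print(n);cluster(P,k,.095,.13,(.4,.65,-.15,.15))
    cluster(P,k,.046,.054,(.44,.56,-.38,-.27)); cluster(P,k,.032,.037,(.44,.52,.04,.12))
    s0=dict(np.load(n+"0.npz"));P,k=world(s0);cluster(P,k,.032,.037,(.44,.52,.04,.12))
    if n=="scene": cv2.imwrite("pics/a8.png",cv2.resize(s["pixels"][80:290,120:400,::-1],None,fx=2.5,fy=2.5))
E
```

```text
top
0.095 n 482 uv 218.0 153.0 rect c [576.8  69.7] size [59.9 60. ] ang 85.0 mean [575.9  69.5 109.5]
0.095 n 481 uv 275.0 155.0 rect c [573.6 -90.7] size [80.4 47.1] ang 84.6 mean [573.2 -90.6 104.9]
0.095 n 332 uv 246.0 180.0 rect c [501.2  -8.2] size [55.8 52.2] ang 0.2 mean [500.4  -8.3 114.4]
0.046 n 180 uv 354.0 185.0 rect c [ 495.8 -325.2] size [41.1 44.8] ang 0.6 mean [ 495.5 -324.9   49.9]
0.032 n 117 uv 213.0 185.0 rect c [494.5  89.3] size [41.1 39.7] ang 85.5 mean [496.   86.9  34.8]
0.032 n 137 uv 212.0 185.0 rect c [493.5  89.9] size [41.6 41.5] ang 85.4 mean [494.2  89.   34.5]
scene
0.095 n 312 uv 223.0 169.0 rect c [575.9 -89.3] size [84.8 52. ] ang 83.3 mean [581.1 -86.  105.1]
0.095 n 260 uv 260.0 168.0 rect c [506.  -7.] size [56.5 54.5] ang 37.9 mean [510.9  -2.6 112.1]
0.095 n 410 uv 263.0 190.0 rect c [580.   70.3] size [64.7 65.1] ang 84.3 mean [586.2  74.3 108.8]
0.046 n 75 uv 191.0 149.0 rect c [ 500.2 -323.5] size [46.4 44.3] ang 51.5 mean [ 501.3 -322.8   50.6]
0.032 n 54 uv 289.0 202.0 rect c [496.1  99. ] size [25.8 45.2] ang 88.9 mean [496.5 100.7  35.2]
0.032 n 16 uv 280.0 202.0 rect c [513.4  81.1] size [28.   9.8] ang 57.8 mean [513.1  81.2  34.6]
0.032 n 16 uv 288.0 204.0 rect c [504.4 104.4] size [25.2 11.9] ang 39.3 mean [506.1 104.6  35. ]
```

View pics/a8.png

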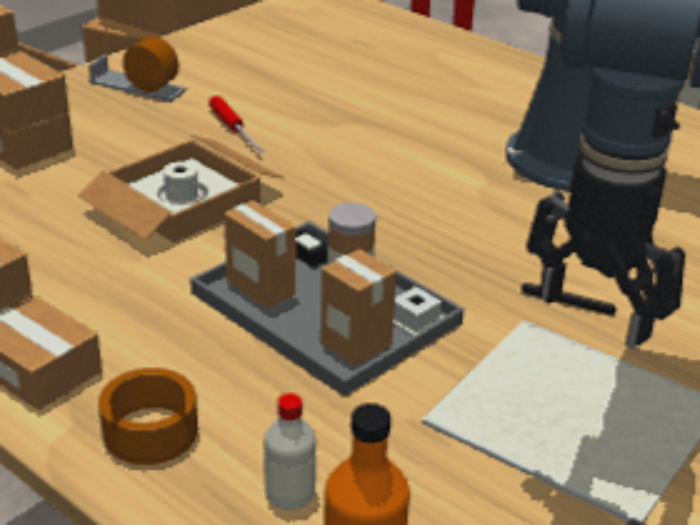

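All three are back upright at (260,255), (357,310) and (351,230), within about 2 mm of where they started. The light is seated at (180,183), the square light hasn't moved, and the gripper is clear. I'll hand in.

```bash
python3 -c "
from station import manip
print(manip.sign_off())"
```

```text
the job is handed in; nothing more can be done
None
```

The job is handed in: the round light sits in the order carton's cut-out, about 1 mm off centre by camera, both cartons and the canister are back upright within about 2 mm of their starting spots, and the square light stayed put; the hand-in call returned no verdict.

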